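# Close the specimen jar

## Task

Close the open specimen jar with its lid, the larger of the two loose black ones: set it squarely on the neck, turn it backward (counter-clockwise from above) until its thread drops in, since it will not start otherwise, then screw it forward (clockwise) until it is fully down and snug on the rim, and let go. Be gentle, because the neck and its thread are glass, and leave the other things on the bench where they are.

Things in the scene. Friction and masses are not known exactly. Their poses are not given: they have to be found in the camera images.
- lid: The open jar's screw lid: black ribbed plastic, 59 mm across, 26 mm high, about 45 g, lying open side down near the smaller lid. Origin at the centre of its lower edge, z up. Hollow 22 mm deep from lower edge to liner. Three lugs inside, 120 degrees apart, 3 mm thick, 6 mm long, undersides 1.5 mm above the lower edge, leave a 46 mm circle. Where they stand against the jar's thread is not known.
- lid_top (a point): Centre of the lid's flat top, 26 mm above its lower edge; axes as the lid's. Grip the lid by its side, anywhere around.
- holder: Heavy grey holder fixed to the bench: disc 124 mm across, 12 mm thick, with a steel cup 88 mm across up to 48 mm height. It grips the round glass jar so that it will not turn or lift: body 72 mm across up to 87 mm above the bench, shoulder up to 93 mm, then the neck. Origin on the jar's axis at bench level, z up. Its yaw does not tell how the jar is turned.
- jar_mouth (a point): Centre of the open jar's rim, on the jar's axis 125 mm above the bench, z up. The neck is 44 mm across with a 3 mm chamfer at the rim. A lid just set on rests on top of the thread, lower edge 11 to 16 mm below the rim, or now and then drops straight in. Fully home its liner lies on the rim: lower edge 22 mm below it, top 4 mm above it.
- jar_thread (a point): Point on the jar's axis 9.6 mm below the rim, level with the three thread starts (right-hand thread, 51 mm across, 22.5 mm per turn). Turned back up to 110 degrees the lid climbs to lower edge 11 mm below the rim, then drops to 17 to 18.5 mm, where teeth on the thread stop it; undropped, they stop it going forward. Then 60 to 80 degrees clockwise to home, 25 more to snug (0.25 N m is enough).
- small_lid: A smaller black ribbed lid of another jar, 42 mm across, 18 mm high, loose; may lie nearer or farther than the right lid. Origin at the centre of its lower edge.
- closed_jar: A jar like the open one, already closed with a like lid, standing on the bench, 72 mm across, 117 mm high. Origin at the centre of its foot.
- beaker: Empty glass beaker, 66 mm across, 85 mm high, loose. Origin at the centre of its foot.
- wash_bottle: White plastic bottle with a red nozzle, 64 mm across, 200 mm high, loose. Origin at the centre of its foot.
- brush: Preparator's brush lying on the bench, 190 mm long, loose. Origin about its middle.
- glue: Small white glue bottle with a black pointed cap, 28 mm across, 66 mm high, loose, beyond the lids. Origin at the centre of its foot.
- flask: Round glass flask with a cork, standing in a cork ring 100 mm across, 168 mm high, loose. Origin at the centre of its foot.
Not all that is in view belongs to the job. What is shaped like the lid but pink is not meant.

How it is judged:
By the outcome, as a careful person would: the job done as asked, in the order asked, and still so for the second after the job is handed in, with the robot touching nothing.
It also fails if it takes over 72 s, if anything falls off the work surface, if the arm or the gripper's body presses on something with over 40 N, if the wrist force passes 120 N, or if a joint passes its speed limit or range.

## Robot

A 7-joint arm with a two-finger parallel gripper is mounted at the origin on the work surface. World frame = base frame: x ahead of the robot, y to its left, z up, the work surface at z = 0. Lengths are in m, angles in rad, forces in N, time in s.
With the tool pointing down it reaches from about 0.425 to 1.025 m from the base axis. Payload 9.4 kg.
Tool frame: the origin (TCP) lies on the centre line of the jaws, within the pads' length; the fingertips stand 11 mm ahead of it and the grasp point (between the pads) lies 8 mm behind it (env.tip_reach is the distance from the TCP to the fingertips, in m); z points along the fingers, y is the line along which they close (so a half turn about z gives the same grasp; the last joint's range is limited). The gripper opens to 93 mm and grips with 3 to 60 N. Pads are 15 mm wide; open, the fingers measure 128 mm over their backs; the gripper's body (75 mm by 188 mm) begins 65 mm behind the grasp point.
Start: joints at [1.186, 0.599, -0.003, 1.599, 0.002, 0.943, -0.08], TCP at [0.22, -0.691, 0.23] pointing down, gripper open.
Joint ranges: [-2.57, 2.57], [-0.35, 1.97], [-1.29, 1.29], [0.11, 2.56], [-1.05, 4.19], [0.11, 1.86], [-2.63, 2.63]. Speed limits (rad/s): [2.22, 2.22, 3.01, 3.01, 3.14, 3.14, 3.14].

## Interface

Orientations are given as [roll, pitch, yaw] about the fixed x, y, z axes, in that order (R = Rz(yaw) Ry(pitch) Rx(roll)).
In Python, from cell import telemetry, grab_frame, camera_model, env gives the robot as it stands. The module is installed in compiled form; this text tells all that it offers.
- The arm moves only by the shell command python3 -m inch 'ROWS' [OPENING]. ROWS is JSON, a list of rows, each a list of 4 numbers: the shift along the tool's x, y, z in mm, then the turn about the tool's z in rad. A call has 1 to 8 rows; each row is the pose to reach, as a shift and turn from the pose commanded when the call began, along the tool's axes at that moment; what a row does not reach only later rows make up. A row lasts 1/10 s, in which the tool goes at most 50 mm and 8.59 degrees, less where a joint would pass 70% of its speed; a pose out of reach is approached as far as the arm can. A call with a gripper value outside its range is refused whole. OPENING is the finger opening in mm, from 0 to 93, set as the call begins (- or left out, the last holds). The fingers move at their own pace and stop on an object; the grip force is fixed at half the most. Time passes only in rows, so rows that repeat a pose let the fingers close. It gives the time, the measured TCP pose, the force, the opening and the grip force at its end, in the units of the state.
- telemetry.observe(): the state, without advancing time (a new reading comes with each control period).
- grab_frame(name): name is "side" or "top" or "wrist"; returns the picture (420x560x3 uint8, red, green, blue); there is no depth.
- camera_model(name): a dict with "K" (3x3 intrinsics, pixels), "dist" ([k1, k2, p1, p2, k3] as OpenCV has them; the pictures are not rectified), "world_from_camera" (4x4, takes a point from camera to world coordinates); the wrist camera has in their place "hand_eye" (4x4, takes a point from camera to tool coordinates, whose origin is the TCP and whose axes are the flange's). Camera axes: x right, y up, looking along -z (the intrinsics and any distortion apply to the point x, -y, -z); pixel columns grow to the right and rows downward; lengths in m; the calibration is good to about 2 mm. A picture is of the moment at which its call begins: read the wrist's pose just before it. camera_model takes no time and is no camera call.
- env.close_job(): hands the job in; it is judged then, once.
The state is a dict: "t": time; "q": joint angles; "joint_velocities": joint speeds; "effort": joint torques, N m; "ee_pos": TCP position; "orientation": TCP orientation; "ft_force": force on the tool from outside, world axes, zero at the start; "ft_torque": the same for the moment, N m; "gripper_width": opening from 0.0 (shut) to 1.0 (fully open); "gripper_force": force on a finger pad.
Only numpy, scipy, OpenCV 4.12 (cv2) and the standard library are available. Lean on these libraries where they do the work, as an engineer would, in place of code of your own. Each camera call takes 0.05 s, during which the arm holds its last target. There are 200 camera calls.

## Working session

There is one attempt and no reset: what is moved stays moved. The work goes in short steps, Python scripts to look and compute and a shell command to move; the robot and the scene stay as the last step left them, time stands still between calls to the robot, and variables do not carry over. Pictures are saved under pics/ and viewed, at most 10 in all, crops included, and the job is handed in when it is done.

```bash
mkdir -p pics; cat > h.py <<'E'
import numpy as np, cv2
from cell import telemetry, grab_frame, camera_model, env
def T_tool(s):
    from scipy.spatial.transform import Rotation as R
    T=np.eye(4);T[:3,:3]=R.from_euler('xyz',s["orientation"]).as_matrix();T[:3,3]=s["ee_pos"];return T
def cam(name,s=None):
    m=camera_model(name)
    W=np.array(m["world_from_camera"]) if name!="wrist" else T_tool(s)@np.array(m["hand_eye"])
    return np.array(m["K"]),np.array(m["dist"]),W
def ray(c,px,z):
    K,d,W=c
    u=cv2.undistortPoints(np.array(px,float).reshape(-1,1,2),K,d).reshape(-1,2)
    D=np.c_[u[:,0],-u[:,1],-np.ones(len(u))]@W[:3,:3].T
    o=W[:3,3]
    return o+D*((z-o[2])/D[:,2])[:,None]
def proj(c,P):
    K,d,W=c
    p=(np.atleast_2d(P)-W[:3,3])@W[:3,:3]
    p=p*[1,-1,-1]
    return cv2.projectPoints(p,np.zeros(3),np.zeros(3),K,d)[0].reshape(-1,2)
def snap(name,f):
    s=telemetry.observe();im=grab_frame(name)
    cv2.imwrite(f"pics/{f}.png",im[:,:,::-1]);return cam(name,s),im
E
python3 - <<'E'
from h import *
print(telemetry.observe())
for n in("top","side","wrist"):
    c,_=snap(n,n+"0");print(n,c[2].round(3).tolist())
a=cv2.imread("pics/top0.png");
cv2.imwrite("pics/top0b.png",cv2.resize(a,(800,600)))
E
```

```text
{'t': 0.0, 'q': array([ 1.18629447,  0.60010557, -0.00255189,  1.60011555,  0.00180082,
        0.94286627, -0.07981066]), 'joint_velocities': array([-1.01762021e-03,  1.30372423e-03,  8.80298276e-05, -1.89367445e-03,
        1.00956485e-03, -1.58116315e-03,  4.79923694e-04]), 'effort': array([-6.18428548e-04, -7.65063286e+01,  1.49646241e+00, -2.52344531e+01,
       -5.25508483e-02,  1.71667786e-02,  1.27030676e-04]), 'ee_pos': array([ 0.21950198, -0.69049636,  0.22877906]), 'orientation': array([-3.14010610e+00,  1.33536341e-04,  3.07857407e-01]), 'ft_force': array([-0.3274885 ,  0.77845203, -0.61036179]), 'ft_torque': array([0.04168458, 0.01344107, 0.03186211]), 'gripper_force': 0.0, 'gripper_width': 1.0019314936713664}
top [[-0.017, 0.981, -0.191, 0.378], [-1.0, -0.018, -0.002, 0.032], [-0.006, 0.191, 0.982, 1.22], [0.0, 0.0, 0.0, 1.0]]
side [[0.997, 0.057, -0.049, 0.545], [-0.075, 0.701, -0.709, -0.722], [-0.005, 0.711, 0.703, 0.847], [0.0, 0.0, 0.0, 1.0]]
wrist [[0.301, 0.916, 0.265, 0.292], [-0.954, 0.29, 0.082, -0.668], [-0.002, -0.278, 0.961, 0.384], [0.0, 0.0, 0.0, 1.0]]
```

View pics/top0.png

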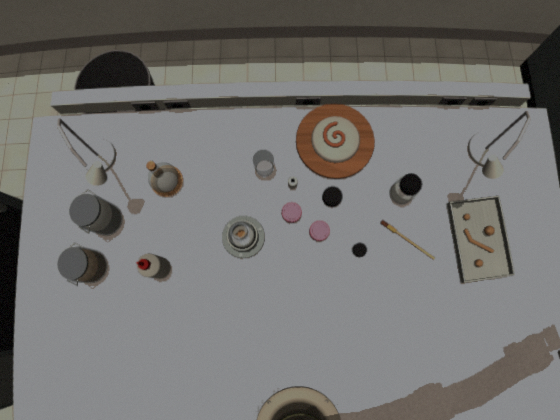

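View pics/side0.png

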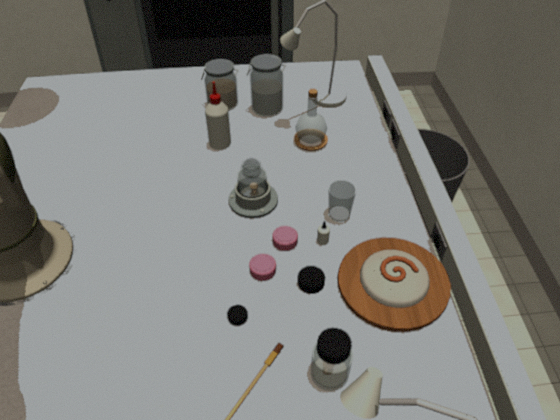

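Top view: the large lid is at about (333,197), the small lid at (360,250), the holder and jar at (243,236), and the glue at (292,183). In the side view the lid is at (311,279), the jar at (253,190) and the neck top at about (251,163).

```bash
python3 - <<'E'
from h import *
for n,lp,sp in (("top",(333,197),(360,250)),("side",(311,279),(237,315))):
    im=cv2.imread(f"pics/{n}0.png");c=cam(n)
    g=im.max(2)
    nl,lab,st,ce=cv2.connectedComponentsWithStats((g<70).astype(np.uint8))
    for nm,p,h,r in(("lid",lp,.026,.0295),("small",sp,.018,.021)):
        k=lab[p[1],p[0]]
        # fit by silhouette: project cylinder hull, match centroid
        from scipy.optimize import least_squares
        a=np.linspace(0,2*np.pi,60)
        def hull(xy):
            P=np.r_[np.c_[xy[0]+r*np.cos(a),xy[1]+r*np.sin(a),0*a],np.c_[xy[0]+r*np.cos(a),xy[1]+r*np.sin(a),0*a+h]]
            return cv2.convexHull(proj(c,P).astype(np.float32))
        def f(xy):
            m=cv2.moments(hull(xy));return np.array([m['m10']/m['m00'],m['m01']/m['m00']])-ce[k]
        s=least_squares(f,ray(c,p,h/2)[0,:2]);print(n,nm,k,ce[k].round(1),st[k],"area",cv2.contourArea(hull(s.x)).__round__(),s.x.round(4))
    q={"top":(243.5,237),"side":(253,198)}[n];print("holder",ray(c,q,.012).round(3))
    print("jarproj",n,[proj(c,[x,y,z]).round(1).tolist() for x,y,z in [tuple(ray(c,q,.012)[0,:2])+(.125,)]])
im=cv2.imread("pics/top0.png")[195:280,200:290];im2=cv2.imread("pics/side0.png")[145:230,210:300]
cv2.imwrite("pics/j.png",np.hstack([cv2.resize(im,(400,378),interpolation=2),cv2.resize(im2,(400,378),interpolation=2)]))
E
```

```text
top lid 196 [331.7 196.5] [322 187  20  20 320] area 353 [ 0.6567 -0.1131]
top small 210 [359.  249.7] [352 243  15  14 162] area 183 [ 0.4994 -0.1866]
holder [[0.542 0.146 0.012]]
jarproj top [[[239.5, 231.3]]]
side lid 97 [310.7 279.4] [298 266  27  28 592] area 695 [ 0.6543 -0.113 ]
side small 108 [237.  314.9] [228 305  19  21 320] area 395 [ 0.4967 -0.1862]
holder [[0.542 0.147 0.012]]
jarproj side [[[250.9, 163.0]]]
```

View pics/j.png

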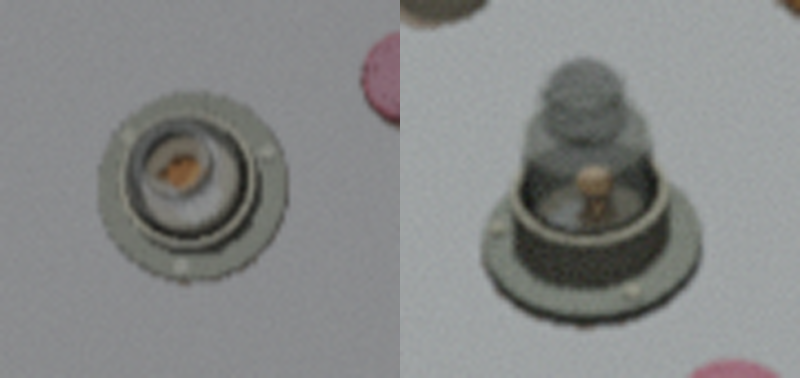

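```bash
python3 -m inch '[[590,-418,0,-1.1],[590,-418,0,-1.1],[590,-418,0,-1.1],[590,-418,0,-1.1],[590,-418,0,-1.1],[590,-418,0,-1.1],[590,-418,0,-1.1],[590,-418,0,-1.1]]'
cat >> h.py <<'E'
def goto(x,y,z,yaw):
    s=telemetry.observe();T=T_tool(s)
    d=T[:3,:3].T@(np.array([x,y,z])-T[:3,3])*1000
    r=-(yaw-s["orientation"][2]);r=(r+np.pi)%(2*np.pi)-np.pi
    print("t",round(s["t"],2),"pos",s["ee_pos"].round(4),"rpy",s["orientation"].round(3),"q",s["q"].round(2),"F",s["ft_force"].round(1),"Tz",s["ft_torque"].round(2),"w",round(s["gripper_width"]*93,1),"row",d.round(1),round(r,3))
E
python3 -c "
from h import *
goto(.6555,-.113,.23,1.4)"
```

```text
t: 0.95
ee_pos: [0.4614, -0.3701, 0.2296]
orientation: [-3.142, 0.0, 1.413]
ft_force: [0.7, 0.2, -0.1]
gripper_width: 0.998
gripper_force: 0.0
t 0.95 pos [ 0.4614 -0.3701  0.2296] rpy [-3.142  0.     1.413] q [ 0.82  0.46 -0.33  1.9   0.2   0.82  0.22] F [ 0.7  0.2 -0.1] Tz [-0.03 -0.11 -0.02] w 92.8 row [284.4 151.3  -0.4] 0.013
```

```bash
python3 -m inch '[[284,151,0,0],[284,151,0,0],[284,151,0,0],[284,151,0,0],[284,151,0,0],[284,151,0,0],[284,151,0,0],[284,151,0,0]]' >/dev/null
python3 - <<'E'
from h import *
goto(.6555,-.113,.10,1.4)
s=telemetry.observe();c,im=snap("wrist","w1")
print(proj(c,[.6555,-.113,.026]).round(1))
E
```

```text
t 1.75 pos [ 0.6575 -0.1112  0.2292] rpy [ 3.141e+00 -2.000e-03  1.414e+00] q [ 0.3   0.55 -0.34  1.73  0.22  0.9  -0.28] F [ 0.1  0.9 -0.7] Tz [-0.07 -0.07  0.  ] w 92.8 row [ -2.4  -1.7 129.2] 0.014
[[280.3 192.8]]
```

View pics/w1.png

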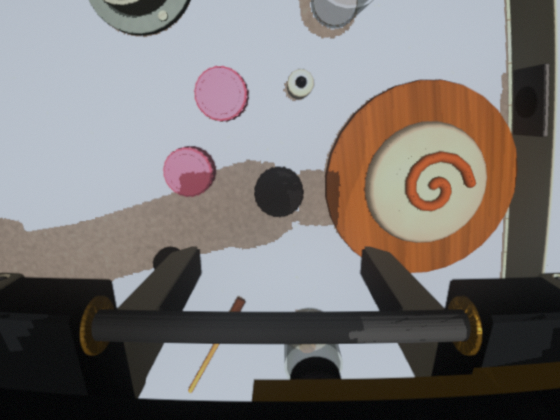

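Wrist view: the lid is centred at about (278,191). The wooden board's edge is only about 28 mm to its right at row 191, so I'll turn the jaws to close roughly along the image's vertical.

```bash
cat >> h.py <<'E'
def cylfit(c,im,p,r,z0,z1,th=60,box=60):
    from scipy.optimize import least_squares
    g=cv2.cvtColor(im,cv2.COLOR_RGB2GRAY);m=(g<th).astype(np.uint8)
    m=cv2.morphologyEx(m,cv2.MORPH_OPEN,np.ones((3,3)))
    n,lab,st,ce=cv2.connectedComponentsWithStats(m);k=lab[p[1],p[0]]
    a=np.linspace(0,2*np.pi,90)
    def hull(xy):
        return cv2.convexHull(proj(c,np.vstack([np.c_[xy[0]+r*np.cos(a),xy[1]+r*np.sin(a),0*a+z] for z in(z0,z1)])).astype(np.float32))
    def f(xy):
        M=cv2.moments(hull(xy));return np.array([M['m10']/M['m00'],M['m01']/M['m00']])-ce[k]
    s=least_squares(f,ray(c,p,z1)[0,:2])
    print("cyl",s.x.round(4),"px",ce[k].round(1),st[k],"hull",cv2.boundingRect(hull(s.x)),cv2.contourArea(hull(s.x)))
    return s.x
E
python3 - <<'E'
from h import *
c,im=snap("wrist","w2")
for th in(35,45,55): cylfit(c,im,(278,191),.0295,0,.026,th)
goto(.6555,-.113,.10,.2)
E
python3 -m inch '[[0,0,100,1.2],[0,0,100,1.2],[0,0,100,1.2],[0,0,100,1.2],[0,0,100,1.2],[0,0,100,1.2],[0,0,100,1.2],[0,0,100,1.2]]' 82
python3 -c "
from h import *
c,im=snap('wrist','w3')
goto(.6555,-.113,.02,.2)
print(proj(c,[.6555,-.113,.026]).round(1))"
```

```text
cyl [ 0.6536 -0.0974] px [277.4 175.9] [     0      0    560    403 189452] hull (251, 149, 52, 53) 2098.3853092511417
cyl [ 0.6497 -0.1142] px [276.5 190. ] [ 256  166   47   47 1418] hull (251, 163, 51, 53) 2068.391783641302
cyl [ 0.6532 -0.1131] px [279.3 188.7] [ 256  165   48   48 1825] hull (253, 162, 52, 53) 2070.917470460641
t 1.85 pos [ 0.6553 -0.1161  0.2291] rpy [-3.140e+00  1.000e-03  1.408e+00] q [ 0.31  0.55 -0.33  1.73  0.22  0.9  -0.28] F [-0.5 -1.2  0.8] Tz [-0.05 -0.06 -0.01] w 93.0 row [  3.1  -0.2 129.1] 1.208
t: 2.65
ee_pos: [0.6546, -0.1185, 0.1298]
orientation: [3.141, 0.001, 0.199]
ft_force: [0.2, 0.5, -0.1]
gripper_width: 0.88
gripper_force: 0.0
t 2.7 pos [ 0.6547 -0.1181  0.1298] rpy [3.141e+00 1.000e-03 1.900e-01] q [ 0.07  0.64  0.04  1.83 -0.03  0.68 -1.25] F [ 0.  -0.2 -1.1] Tz [0.01 0.04 0.05] w 82.0 row [  1.8  -4.9 109.8] -0.01
[[274.3 211.5]]
```

View pics/w3.png

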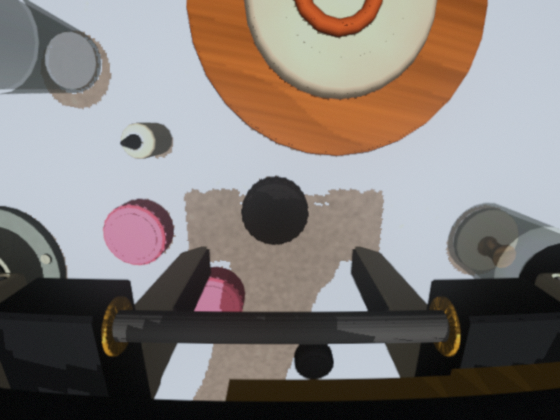

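```bash
python3 - <<'E'
from h import *
s=telemetry.observe();c=cam("wrist",s);im=cv2.imread("pics/w3.png")[:,:,::-1].copy()
for th in(45,55,65):cylfit(c,im,(275,210),.0295,0,.026,th)
goto(.655,-.113,.0145,.2)
E
```

```text
cyl [ 0.6472 -0.114 ] px [274.3 217.6] [ 242  193   65   51 2507] hull (240, 181, 69, 72) 3754.824619520572
cyl [ 0.6536 -0.113 ] px [274.5 210.7] [ 242  178   66   66 3387] hull (240, 174, 69, 72) 3787.4840080821887
cyl [ 0.6537 -0.113 ] px [274.6 210.6] [ 242  177   66   67 3446] hull (240, 174, 69, 72) 3788.1162495247554
t 2.7 pos [ 0.6547 -0.1181  0.1298] rpy [3.141e+00 1.000e-03 1.900e-01] q [ 0.07  0.64  0.04  1.83 -0.03  0.68 -1.25] F [ 0.  -0.2 -1.1] Tz [0.01 0.04 0.05] w 82.0 row [  1.3  -5.  115.3] -0.01
```

```bash
python3 -m inch '[[0,-5,40,0],[0,-5,75,0],[0,-5,95,0],[0,-5,105,0],[0,-5,111,0],[0,-5,115,0],[0,-5,115,0],[0,-5,115,0]]'
python3 -c "
from h import *
goto(.654,-.113,.0145,.2)"
```

```text
t: 3.5
ee_pos: [0.6551, -0.1113, 0.0155]
orientation: [3.141, -0.001, 0.208]
ft_force: [0.7, 0.5, -0.8]
gripper_width: 0.882
gripper_force: 0.0
t 3.5 pos [ 0.6551 -0.1113  0.0155] rpy [ 3.141e+00 -1.000e-03  2.080e-01] q [ 0.07  0.79  0.02  1.88 -0.03  0.47 -1.25] F [ 0.7  0.5 -0.8] Tz [ 0.03  0.06 -0.03] w 82.1 row [-1.5  1.5  1. ] 0.008
```

```bash
python3 -m inch '[[0,0,1,0],[0,0,1,0],[0,0,1,0],[0,0,1,0],[0,0,1,0],[0,0,1,0],[0,0,1,0],[0,0,1,0]]' 50
python3 -m inch '[[0,0,-10,0],[0,0,-30,0],[0,0,-70,0],[0,0,-120,0],[0,0,-165,0],[0,0,-165,0]]'
python3 - <<'E'
from h import *
P=[]
for i in range(6):
    s=telemetry.observe();im=grab_frame("side" if i%2 else "wrist");P.append(np.r_[s["ee_pos"],s["orientation"][2]])
    cv2.imwrite(f"pics/l{i}.png",im[:,:,::-1])
print(np.mean(P,0).round(4),np.std(P,0).round(4));goto(.542,.146,.18,.3)
a=cv2.imread("pics/l0.png");cv2.imwrite("pics/l.png",a)
c=cam("side");p=proj(c,[.654,-.113,.18])[0].astype(int);print(p)
b=cv2.imread("pics/l1.png")[p[1]-60:p[1]+60,p[0]-60:p[0]+60]
cv2.imwrite("pics/l.png",np.hstack([cv2.resize(a[:,100:460],(400,467)),cv2.resize(b,(400,467))]))
E
```

```text
t: 4.3
ee_pos: [0.6549, -0.1111, 0.0138]
orientation: [3.141, -0.0, 0.208]
ft_force: [-1.0, 0.0, 5.9]
gripper_width: 0.633
gripper_force: 30.0
t: 4.9
ee_pos: [0.6576, -0.1117, 0.1855]
orientation: [3.139, -0.009, 0.207]
ft_force: [0.1, -0.1, -1.0]
gripper_width: 0.628
gripper_force: 30.0
[ 0.6551 -0.1111  0.1802  0.2078] [0.0014 0.0003 0.0029 0.0002]
t 5.2 pos [ 0.6537 -0.1108  0.1769] rpy [-3.141e+00  3.000e-03  2.080e-01] q [ 0.06  0.58  0.04  1.8  -0.03  0.77 -1.25] F [ 0.6  0.4 -0.8] Tz [ 0.02  0.03 -0.02] w 58.7 row [ -56.3 -274.4   -2.6] -0.092
[314 225]
```

View pics/l.png

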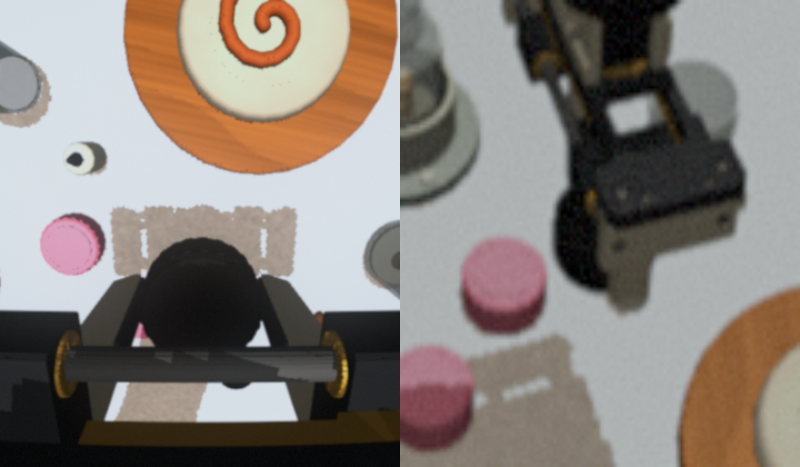

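```bash
python3 -m inch '[[-46,-175,0,-1.69],[-46,-175,0,-1.69],[-46,-175,0,-1.69],[-46,-175,0,-1.69],[-46,-175,0,-1.69],[-46,-175,0,-1.69],[-46,-175,0,-1.69],[-46,-175,0,-1.69]]' >/dev/null
python3 -m inch '[[0,0,0,-0.49],[0,0,0,-0.49],[0,0,0,-0.49],[0,0,0,-0.49],[0,0,0,-0.49],[0,0,0,-0.49]]'
python3 - <<'E'
from h import *
P=[]
for i in range(6):
    s=telemetry.observe();c,im=snap("wrist",f"v{i}");P.append(np.r_[s["ee_pos"],s["orientation"][2]])
print(np.mean(P,0).round(4),np.std(P,0).round(4));goto(.542,.146,.18,1.9)
print(proj(c,[.542,.146,.125]))
cv2.imwrite("pics/v.png",cv2.resize(im[:,:,::-1],(784,588)))
E
```

```text
t: 6.6
ee_pos: [0.5732, 0.0506, 0.1777]
orientation: [-3.14, -0.001, 1.896]
ft_force: [-0.2, 0.5, 0.2]
gripper_width: 0.634
gripper_force: 30.0
[0.5734 0.0507 0.1782 1.8968] [0.0001 0.0001 0.0003 0.0005]
t 6.9 pos [0.5735 0.0508 0.1786] rpy [-3.142  0.     1.898] q [ 0.12  0.52 -0.44  1.98  0.33  0.72 -0.19] F [ 0.4  0.7 -0.6] Tz [ 0.02 -0.08  0.03] w 58.5 row [100.2   0.7  -1.4] -0.002
[[283.77196129  85.16350072]]
```

View pics/v.png

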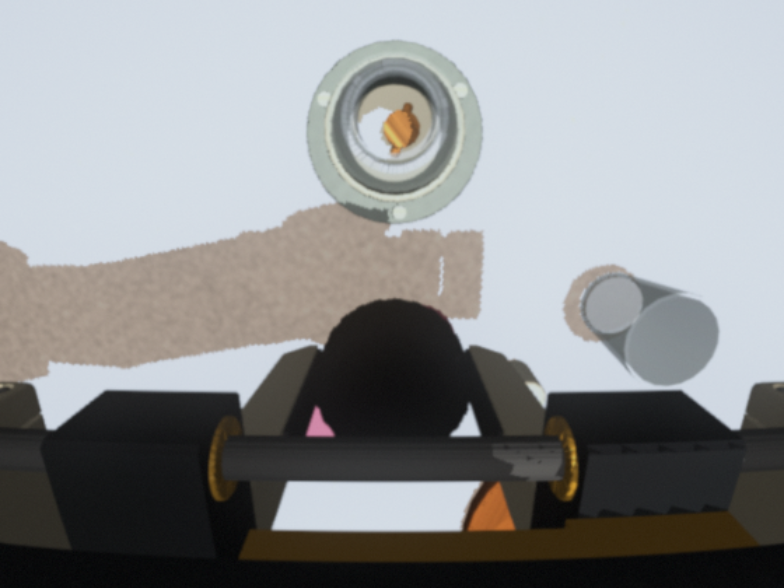

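```bash
cat > fit.py <<'E'
from h import *
from scipy.optimize import least_squares
P=[cv2.imread(f"pics/v{i}.png").astype(np.float32) for i in range(6)]
im=cv2.GaussianBlur(np.mean(P,0),(3,3),0);g=im.mean(2)
s=telemetry.observe();s["ee_pos"]=np.array([.5734,.0507,.1782]);s["orientation"]=np.array([np.pi,0,1.8968]);c=cam("wrist",s)
def circ(ctr,r,z,a):return np.c_[ctr[0]+r*np.cos(a),ctr[1]+r*np.sin(a),0*a+z]
def samp(px):return cv2.remap(g,px[:,:1].astype(np.float32),px[:,1:].astype(np.float32),1)[:,0]
a=np.linspace(0,2*np.pi,72,endpoint=False)
# maximise mean radial gradient around known circles
def score(ctr,r,z,sgn):
    return sgn*np.mean(np.clip(sgn*(samp(proj(c,circ(ctr,r+.0015,z,a)))-samp(proj(c,circ(ctr,r-.0015,z,a)))),0,40))*sgn
for nm,r,z in(("disc",.062,.012),("cup",.044,.048),("rim",.022,.125),("neck",.022,.122)):
  for sgn in(1,-1):
    best=max((score((x,y),r,z,sgn),x,y) for x in np.arange(.532,.553,.001) for y in np.arange(.136,.157,.001))
    print(nm,sgn,np.round(best,4))
# lid upper contour
m=g<60
best=[]
T=T_tool(s)
for x in np.arange(-.006,.0061,.001):
  for y in np.arange(-.006,.0061,.001):
    pts=[]
    H=[]
    for zz in(.0138,-.0122):
        q=circ((x,y),.0292,zz,a);q=q@T[:3,:3].T+T[:3,3];H.append(proj(c,q))
    M=np.zeros(g.shape,np.uint8);cv2.fillConvexPoly(M,cv2.convexHull(np.vstack(H).astype(np.float32)).astype(np.int32),1)
    w=np.s_[205:295,232:335]; 
    best.append((np.sum((M[w]>0)!=m[w]),x,y))
print([np.round(b,4) for b in sorted(best)[:6]])
E
python3 fit.py
```

```text
disc 1 [37.0516  0.54    0.147 ]
disc -1 [6.1384 0.553  0.156 ]
cup 1 [19.2289  0.552   0.14  ]
cup -1 [17.763  0.54   0.149]
rim 1 [20.1919  0.536   0.146 ]
rim -1 [31.0881  0.543   0.14  ]
neck 1 [20.3822  0.534   0.145 ]
neck -1 [33.012  0.543  0.14 ]
[array([ 1.03e+02, -2.00e-03, -1.00e-03]), array([ 1.69e+02, -2.00e-03, -2.00e-03]), array([ 1.88e+02, -2.00e-03,  0.00e+00]), array([ 2.05e+02, -1.00e-03, -1.00e-03]), array([ 2.22e+02, -3.00e-03, -1.00e-03]), array([ 2.4e+02, -1.0e-03, -2.0e-03])]
```

```bash
python3 -m inch '[[50,0,0,0],[90,0,0,0],[102,0,0,0],[102,0,15,0],[102,0,28,0],[102,0,36,0],[102,0,36,0]]'
python3 - <<'E'
from h import *
for i in range(4):
    s=telemetry.observe();grab_frame("wrist");print(s["ee_pos"].round(4),s["ft_force"].round(1))
_,b=snap("side","s1");_,a=snap("top","t1")
b=b[110:230,190:310];a=a[180:280,190:290]
cv2.imwrite("pics/st1.png",np.hstack([cv2.resize(x[:,:,::-1],(400,400),interpolation=2) for x in(b,a)]))
E
```

```text
t: 7.6
ee_pos: [0.5403, 0.1464, 0.1413]
orientation: [-3.139, 0.0, 1.897]
ft_force: [-0.6, 0.2, -0.1]
gripper_width: 0.632
gripper_force: 30.0
[0.5403 0.1464 0.1413] [-0.6  0.2 -0.1]
[0.5407 0.1466 0.142 ] [ 0.5  0.1 -0.4]
[0.5409 0.1468 0.1424] [ 0.1 -0.4 -0.2]
[0.5411 0.147  0.1427] [ 0.6  0.3 -0.2]
```

View pics/st1.png

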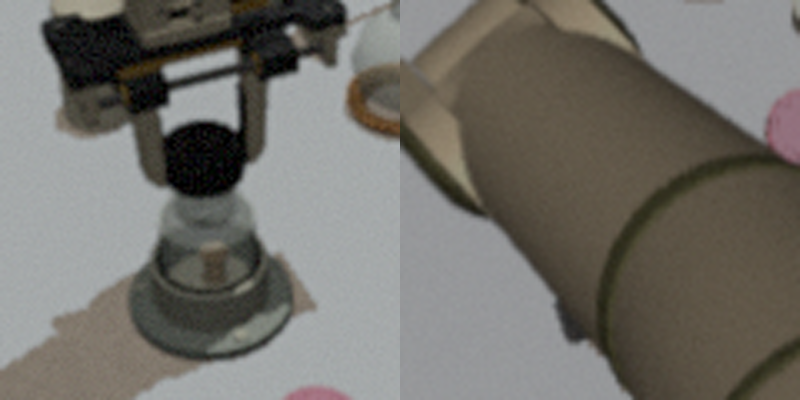

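The side view shows the lid at column ~204 over the neck at ~207, within about 1–2 mm. Next I'll lower it with force checks.

```bash
for i in 1; do python3 -m inch '[[0,0,3,0],[0,0,6,0],[0,0,6,0]]'; python3 -m inch '[[0,0,2,0],[0,0,3,0],[0,0,3,0]]'; done; python3 -c "
from h import *
goto(.541,.148,.13,1.9)"
```

```text
t: 8.2
ee_pos: [0.5406, 0.1472, 0.1362]
orientation: [-3.141, 0.0, 1.898]
ft_force: [0.8, 0.6, -0.8]
gripper_width: 0.633
gripper_force: 30.0
t: 8.5
ee_pos: [0.5408, 0.1474, 0.1335]
orientation: [-3.142, -0.0, 1.898]
ft_force: [0.5, 0.3, -0.3]
gripper_width: 0.631
gripper_force: 30.0
t 8.5 pos [0.5408 0.1474 0.1335] rpy [-3.142 -0.     1.898] q [-0.09  0.56 -0.4   2.05  0.37  0.6  -0.42] F [ 0.5  0.3 -0.3] Tz [-0.01 -0.13 -0.02] w 58.7 row [0.5 0.4 3.5] -0.002
```

```bash
python3 -m inch '[[0,0,2,0],[0,0,3,0],[0,0,3,0]]'; python3 -m inch '[[0,0,1,0],[0,0,2,0],[0,0,2,0]]';  python3 -c "
from h import *
goto(.541,.148,.13,1.9)"
```

```text
t: 8.8
ee_pos: [0.5408, 0.1473, 0.1305]
orientation: [-3.142, -0.0, 1.898]
ft_force: [-0.0, -0.1, -1.2]
gripper_width: 0.632
gripper_force: 30.0
t: 9.1
ee_pos: [0.5408, 0.1473, 0.1285]
orientation: [3.142, -0.0, 1.898]
ft_force: [-0.4, 0.1, -1.9]
gripper_width: 0.628
gripper_force: 30.0
t 9.1 pos [0.5408 0.1473 0.1285] rpy [ 3.142 -0.     1.898] q [-0.09  0.57 -0.4   2.05  0.38  0.59 -0.42] F [-0.4  0.1 -1.9] Tz [ 0.02 -0.18 -0.  ] w 58.4 row [ 0.6  0.4 -1.5] -0.002
```

```bash
for i in 1 2; do python3 -m inch '[[0,0,0.5,0],[0,0,1,0],[0,0,1,0]]' | grep -E "ee_pos|force:"; done;  python3 -m inch '[[0,0,0.5,0],[0,0,1,0],[0,0,1,0]]'; python3 -c "
from h import *
goto(.541,.148,.13,1.9)"
```

```text
ee_pos: [0.5408, 0.1473, 0.1276]
ft_force: [-0.3, -0.5, -0.4]
gripper_force: 30.0
ee_pos: [0.5408, 0.1473, 0.1266]
ft_force: [1.0, 0.5, -1.0]
gripper_force: 30.0
t: 10.0
ee_pos: [0.5408, 0.1474, 0.1255]
orientation: [-3.142, -0.0, 1.898]
ft_force: [1.0, 1.5, -1.5]
gripper_width: 0.63
gripper_force: 30.0
t 10.0 pos [0.5408 0.1474 0.1255] rpy [-3.142 -0.     1.898] q [-0.09  0.57 -0.39  2.05  0.38  0.59 -0.43] F [ 1.   1.5 -1.5] Tz [ 0.15 -0.23 -0.07] w 58.6 row [ 0.5  0.4 -4.5] -0.002
```

```bash
for i in 1 2; do python3 -m inch '[[0,0,0.5,0],[0,0,1,0],[0,0,1,0]]' | grep -E "ee_pos|force:"; done; python3 -c "
from h import *
goto(.541,.148,.13,1.9)"
```

```text
ee_pos: [0.5408, 0.1474, 0.1248]
ft_force: [-0.8, 0.8, 4.0]
gripper_force: 30.0
ee_pos: [0.5409, 0.1473, 0.1245]
ft_force: [-2.8, -0.9, 13.2]
gripper_force: 30.0
t 10.6 pos [0.5409 0.1473 0.1245] rpy [3.141 0.    1.898] q [-0.1   0.57 -0.39  2.05  0.39  0.58 -0.43] F [-2.8 -0.9 13.2] Tz [-0.12  0.53 -0.04] w 58.7 row [ 0.6  0.3 -5.5] -0.002
```

Contact: the lid rests about 14 mm below the rim, which means it's sitting on the thread. I'll ease off, then turn backward in small steps and stop whenever the force leaves its band.

```bash
cat > chk.py <<'E'
import sys;from cell import telemetry
s=telemetry.observe();f=s["ft_force"];t=s["ft_torque"];lo,hi,tm=map(float,sys.argv[1:4])
print(f"t{s['t']:.1f} z{s['ee_pos'][2]*1000:.1f} yaw{s['orientation'][2]:.3f} F{f.round(1)} T{t.round(2)} w{s['gripper_width']*93:.1f} q7 {s['q'][6]:.2f}")
sys.exit(not(lo<f[2]<hi and abs(t[2])<tm))
E
python3 -m inch '[[0,0,-0.5,0],[0,0,-0.5,0]]' >/dev/null; python3 chk.py 2 18 .4 &&
python3 -m inch '[[0,0,-0.5,-0.14],[0,0,-0.5,-0.14]]' >/dev/null && python3 chk.py 2 18 .4 &&
python3 -m inch '[[0,0,-0.5,-0.14],[0,0,-0.5,-0.14]]' >/dev/null && python3 chk.py 2 18 .4 &&
python3 -m inch '[[0,0,-0.5,-0.14],[0,0,-0.5,-0.14]]' >/dev/null && python3 chk.py 2 18 .4 &&
python3 -m inch '[[0,0,-0.5,-0.14],[0,0,-0.5,-0.14]]' >/dev/null && python3 chk.py 2 18 .4
```

```text
t10.8 z124.7 yaw1.898 F[-1.2  0.3  8.7] T[-0.03  0.3   0.01] w58.4 q7 -0.43
t11.0 z125.2 yaw2.043 F[-0.2  0.4  7.7] T[ 0.12 -0.01  0.11] w58.5 q7 -0.32
t11.2 z125.2 yaw2.180 F[ 0.4 -0.3  2.9] T[ 0.14 -0.26  0.02] w58.8 q7 -0.22
t11.4 z125.4 yaw2.317 F[0.8 1.1 0.9] T[ 0.34 -0.28  0.01] w58.8 q7 -0.11
```

```bash
python3 -m inch '[[0,0,0.6,0],[0,0,0.6,0]]' >/dev/null; python3 chk.py -5 3 .4 &&
python3 -m inch '[[0,0,0.6,0],[0,0,0.6,0]]' >/dev/null; python3 chk.py -5 3 .4 && python3 -m inch '[[0,0,0.8,0],[0,0,0.8,0]]' >/dev/null; python3 chk.py -5 3 .4
```

```text
t11.6 z124.8 yaw2.314 F[ 0.9  1.1 -0.8] T[ 0.25 -0.37 -0.05] w58.8 q7 -0.12
t11.8 z124.3 yaw2.317 F[ 1.1  1.  -0.3] T[ 0.29 -0.39 -0.02] w58.8 q7 -0.11
t12.0 z123.6 yaw2.317 F[ 1.6  1.4 -0.3] T[ 0.28 -0.28  0.04] w58.5 q7 -0.12
```

```bash
python3 -m inch '[[0,0,0.8,0],[0,0,0.8,0]]' >/dev/null; python3 chk.py -5 3 .4 &&
python3 -m inch '[[0,0,0.8,0],[0,0,0.8,0]]' >/dev/null; python3 chk.py -5 3 .4 && python3 -m inch '[[0,0,0.8,0],[0,0,0.8,0]]' >/dev/null; python3 chk.py -5 3 .4 && python3 -m inch '[[0,0,0.6,0],[0,0,0.6,0]]' >/dev/null; python3 chk.py -5 3 .4 && python3 -m inch '[[0,0,0.6,0],[0,0,0.6,0]]' >/dev/null; python3 chk.py -5 3 .4
```

```text
t12.2 z123.3 yaw2.318 F[-0.7  1.   7.1] T[0.07 0.11 0.03] w58.6 q7 -0.12
t12.2 z123.3 yaw2.318 F[-0.7  1.   7.1] T[0.07 0.11 0.03] w58.6 q7 -0.12
t12.2 z123.3 yaw2.318 F[-0.7  1.   7.1] T[0.07 0.11 0.03] w58.6 q7 -0.12
t12.2 z123.3 yaw2.318 F[-0.7  1.   7.1] T[0.07 0.11 0.03] w58.6 q7 -0.12
t12.2 z123.3 yaw2.318 F[-0.7  1.   7.1] T[0.07 0.11 0.03] w58.6 q7 -0.12
```

```bash

python3 -m inch '[[0,0,-0.4,-0.14],[0,0,-0.4,-0.14]]' >/dev/null && python3 chk.py 3 16 .4 &&
python3 -m inch '[[0,0,-0.4,-0.14],[0,0,-0.4,-0.14]]' >/dev/null && python3 chk.py 3 16 .4 &&
python3 -m inch '[[0,0,-0.4,-0.14],[0,0,-0.4,-0.14]]' >/dev/null && python3 chk.py 3 16 .4 &&
python3 -m inch '[[0,0,-0.4,-0.14],[0,0,-0.4,-0.14]]' >/dev/null && python3 chk.py 3 16 .4
```

```text
t12.4 z123.9 yaw2.462 F[ 0.3 -0.6  8.4] T[ 0.01 -0.03  0.08] w58.9 q7 -0.01
t12.6 z124.3 yaw2.602 F[-0.4 -0.4  9.6] T[ 0.03 -0.01 -0.01] w58.7 q7 0.10
t12.8 z124.8 yaw2.742 F[ 0.3 -0.5 10.2] T[-0.02 -0.06  0.08] w58.4 q7 0.21
t13.0 z125.3 yaw2.882 F[-0.6  0.3 11.2] T[-0.02 -0.06  0.09] w58.9 q7 0.32
```

```bash

python3 -m inch '[[0,0,-0.7,-0.14],[0,0,-0.7,-0.14]]' >/dev/null && python3 chk.py 3 16 .4 &&
python3 -m inch '[[0,0,-0.6,-0.14],[0,0,-0.6,-0.14]]' >/dev/null && python3 chk.py 3 16 .4 &&
python3 -m inch '[[0,0,-0.5,-0.14],[0,0,-0.5,-0.14]]' >/dev/null && python3 chk.py 3 16 .4 &&
python3 -m inch '[[0,0,-0.5,-0.14],[0,0,-0.5,-0.14]]' >/dev/null && python3 chk.py 3 16 .4 &&
python3 -m inch '[[0,0,-0.5,-0.14],[0,0,-0.5,-0.14]]' >/dev/null && python3 chk.py 3 16 .4
```

```text
t13.2 z125.8 yaw3.022 F[ 0.9 -0.4 10.4] T[ 0.13 -0.06  0.05] w58.9 q7 0.43
t13.4 z126.4 yaw-3.121 F[-0.4 -0.7  8.7] T[ 0.1  -0.08  0.16] w58.8 q7 0.55
t13.6 z126.9 yaw-2.981 F[-0.8  0.7  9.3] T[ 0.23 -0.06  0.07] w58.5 q7 0.66
t13.8 z127.3 yaw-2.841 F[-0.4 -0.7  8.8] T[ 0.13 -0.05  0.1 ] w58.6 q7 0.77
t14.0 z127.3 yaw-2.703 F[0.8 0.5 4.5] T[ 0.02 -0.26  0.09] w58.8 q7 0.89
```

```bash

python3 -m inch '[[0,0,0.1,-0.1],[0,0,0.1,-0.1]]' >/dev/null && python3 chk.py 2 16 .4 &&
python3 -m inch '[[0,0,0,-0.1],[0,0,0,-0.1]]' >/dev/null && python3 chk.py 2 16 .4 &&
python3 -m inch '[[0,0,0,-0.1],[0,0,0,-0.1]]' >/dev/null && python3 chk.py 2 16 .4
```

```text
t14.2 z126.7 yaw-2.608 F[ 0.  -0.2 -0.5] T[ 0.12 -0.13 -0.02] w58.7 q7 0.97
```

```bash

python3 -m inch '[[0,0,1,0],[0,0,2,0],[0,0,2,0]]' >/dev/null; python3 chk.py -5 3 .4 &&
python3 -m inch '[[0,0,0.8,0],[0,0,1.5,0],[0,0,1.5,0]]' >/dev/null && python3 chk.py -5 3 .4 &&
python3 -m inch '[[0,0,0.8,0],[0,0,0.8,0]]' >/dev/null && python3 chk.py -5 3 .4 && python3 -m inch '[[0,0,0.7,0],[0,0,0.7,0]]' >/dev/null && python3 chk.py -5 3 .4 && python3 -m inch '[[0,0,0.7,0],[0,0,0.7,0]]' >/dev/null && python3 chk.py -5 3 .4 && python3 -m inch '[[0,0,0.7,0],[0,0,0.7,0]]' >/dev/null && python3 chk.py -5 3 .4
```

```text
t14.5 z124.8 yaw-2.607 F[ 0.3 -0.9 -0.6] T[ 0.12 -0.1  -0.05] w58.7 q7 0.96
t14.8 z123.5 yaw-2.606 F[-0.1 -0.1  0.4] T[ 0.12 -0.19 -0.04] w58.6 q7 0.96
t15.0 z122.7 yaw-2.605 F[-0.7  0.4 -0.5] T[ 0.07 -0.14  0.01] w58.8 q7 0.96
t15.2 z122.0 yaw-2.605 F[-0.2  0.5 -0.2] T[ 0.06 -0.16  0.  ] w58.4 q7 0.96
t15.4 z121.3 yaw-2.605 F[ 0.5  0.7 -0.6] T[ 0.05 -0.14  0.03] w58.8 q7 0.96
t15.6 z120.8 yaw-2.605 F[ 0.3 -0.4  2.7] T[0.01 0.03 0.  ] w59.0 q7 0.96
```

Dropped in, 6.5 mm below the top of the climb. Next is screwing it forward.

```bash

python3 -m inch '[[0,0,0.4,0.14],[0,0,0.4,0.14]]' >/dev/null && python3 chk.py -8 10 .22 &&
python3 -m inch '[[0,0,0.5,0.14],[0,0,0.5,0.14]]' >/dev/null && python3 chk.py -8 10 .22 &&
python3 -m inch '[[0,0,0.5,0.14],[0,0,0.5,0.14]]' >/dev/null && python3 chk.py -8 10 .22 &&
python3 -m inch '[[0,0,0.5,0.14],[0,0,0.5,0.14]]' >/dev/null && python3 chk.py -8 10 .22
```

```text
t15.8 z120.5 yaw-2.747 F[ 0.5 -0.2  0.3] T[ 0.13 -0.15  0.02] w58.6 q7 0.84
t16.0 z119.9 yaw-2.884 F[-0.1  1.   0.7] T[ 0.23 -0.15  0.03] w58.8 q7 0.73
t16.2 z119.4 yaw-3.022 F[-0.7  1.3  0.3] T[ 0.31 -0.2  -0.02] w58.4 q7 0.61
t16.4 z118.9 yaw3.122 F[0.5 0.4 1.6] T[ 0.25 -0.22  0.04] w58.8 q7 0.50
```

```bash

python3 -m inch '[[0,0,0.5,0.14],[0,0,0.5,0.14]]' >/dev/null && python3 chk.py -8 10 .22 &&
python3 -m inch '[[0,0,0.5,0.14],[0,0,0.5,0.14]]' >/dev/null && python3 chk.py -8 10 .22 &&
python3 -m inch '[[0,0,0.5,0.14],[0,0,0.5,0.14]]' >/dev/null && python3 chk.py -8 10 .22 &&
python3 -m inch '[[0,0,0.5,0.14],[0,0,0.5,0.14]]' >/dev/null && python3 chk.py -8 10 .22 &&
python3 -m inch '[[0,0,0.5,0.14],[0,0,0.5,0.14]]' >/dev/null && python3 chk.py -8 10 .22
```

```text
t16.6 z118.4 yaw2.983 F[0.3 1.2 2.1] T[ 0.22 -0.14 -0.05] w58.9 q7 0.39
t16.8 z117.8 yaw2.844 F[ 1.  -0.2  1.4] T[ 0.21 -0.12 -0.06] w58.7 q7 0.28
t17.0 z117.3 yaw2.704 F[0.4 0.7 2.4] T[ 0.22 -0.13 -0.07] w58.5 q7 0.17
t17.2 z116.8 yaw2.565 F[0.2 1.  3.4] T[ 0.26 -0.11 -0.06] w58.9 q7 0.06
t17.4 z116.8 yaw2.425 F[-0.3  1.1  7.6] T[ 0.13 -0.11 -0.02] w58.8 q7 -0.05
```

```bash

python3 -m inch '[[0,0,0,0.1],[0,0,0,0.1]]' >/dev/null && python3 chk.py -12 16 .27 &&
python3 -m inch '[[0,0,0,0.1],[0,0,0,0.1]]' >/dev/null && python3 chk.py -12 16 .27 &&
python3 -m inch '[[0,0,0,0.1],[0,0,0,0.1]]' >/dev/null && python3 chk.py -12 16 .27 &&
python3 -m inch '[[0,0,0,0.1],[0,0,0,0.1]]' >/dev/null && python3 chk.py -12 16 .27
```

```text
t17.6 z116.8 yaw2.326 F[ 0.  -0.3  8.5] T[ 0.07 -0.13 -0.03] w58.7 q7 -0.12
t17.8 z116.8 yaw2.226 F[ 1.7 -0.2  7.9] T[ 0.03 -0.12 -0.04] w58.9 q7 -0.20
t18.0 z116.8 yaw2.126 F[-0.3 -0.2  7.8] T[ 0.09 -0.03 -0.11] w58.5 q7 -0.27
t18.2 z116.7 yaw2.027 F[-0.4  2.6  7.4] T[ 0.24  0.01 -0.34] w58.7 q7 -0.35
```

```bash

python3 -m inch '[[0,0,0,0],[0,0,0,0]]' >/dev/null ; python3 chk.py -12 16 .4 &&
python3 -m inch '[[0,0,0,0.05],[0,0,0,0.05]]' >/dev/null ; python3 chk.py -12 16 .5 && python3 -m inch '[[0,0,0,0],[0,0,0,0]]' >/dev/null ; python3 chk.py -12 16 .4
```

```text
t18.4 z116.7 yaw2.028 F[0.2 1.6 8.6] T[ 0.34  0.15 -0.49] w58.8 q7 -0.35
t18.4 z116.7 yaw2.028 F[0.2 1.6 8.6] T[ 0.34  0.15 -0.49] w58.8 q7 -0.35
t18.6 z116.7 yaw2.028 F[-0.2  2.6  9.4] T[ 0.35  0.18 -0.5 ] w58.5 q7 -0.35
```

Snug at about 0.5 N·m. Lower edge works out 22 mm below the rim, which is home. Now I'll release.

```bash
python3 -m inch '[[0,0,0,0],[0,0,0,0],[0,0,0,0],[0,0,0,0]]' 80; python3 -m inch '[[0,0,-30,0],[0,0,-70,0],[0,0,-100,0],[-50,0,-120,0],[-100,0,-120,0],[-100,0,-120,0],[-100,0,-120,0]]'
python3 - <<'E'
from h import *
c,w=snap("wrist","f1");cs,b=snap("side","f2")
goto(.541,.148,.2,1.9);print(proj(c,[.541,.147,.129]),proj(cs,[.541,.147,.129]))
b=cv2.resize(b[110:230,190:310],(400,420),interpolation=2)
cv2.imwrite("pics/f.png",np.hstack([cv2.resize(w,(400,420))[:,:,::-1],b[:,:,::-1]]))
E
```

```text
t: 19.0
ee_pos: [0.5406, 0.147, 0.116]
orientation: [-3.141, 0.0, 2.02]
ft_force: [0.3, -0.2, 0.8]
gripper_width: 0.858
gripper_force: 0.0
t: 19.7
ee_pos: [0.5842, 0.0553, 0.2359]
orientation: [-3.141, 0.0, 2.016]
ft_force: [-0.5, 0.1, 0.7]
gripper_width: 0.862
gripper_force: 0.0
t 19.8 pos [0.5834 0.0581 0.2359] rpy [-3.141e+00 -1.000e-03  2.019e+00] q [ 0.17  0.47 -0.52  1.89  0.3   0.86 -0.05] F [-0.9  1.   0.5] Tz [-0.01 -0.14 -0.06] w 79.8 row [99.3  0.9 36. ] 0.119
[[282.87202854  91.70403473]] [[250.59039936 161.61571435]]
```

View pics/f.png

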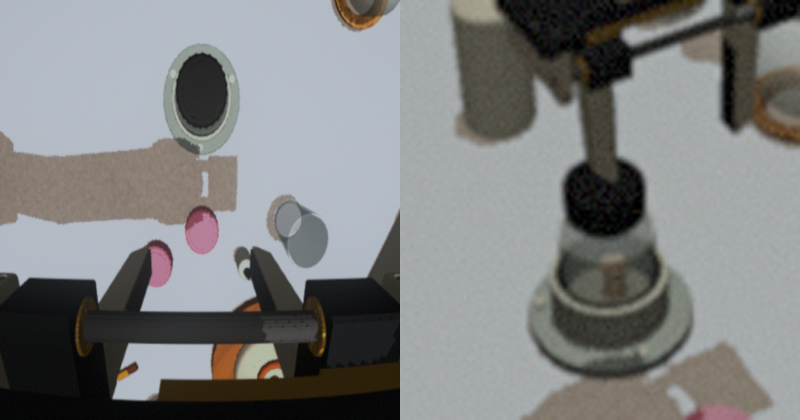

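The lid sits level and centred on the jar, at wrist-view crop (201,91) and side-view crop (605,195). The gripper is clear and everything else is where it was.

```bash
python3 -c "
from cell import env
print(env.close_job())"
```

```text
the job is handed in; nothing more can be done
None
```

The jar is closed and the job is handed in: the lid was turned back until it dropped into its thread, screwed down to about 22 mm below the rim, tightened to about 0.5 N·m (above the 0.25 needed) and released, after about 20 s of robot time.

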